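Rebuild the camera adapter stack on the port

ROBOT

A 6-joint arm with a two-finger parallel gripper is mounted at the origin on a cart in front of the work surface, level with it; the furniture and walls round the work are solid. World frame = base frame: x ahead of the robot, y to its left, z up, the work surface at z = 0. Lengths are in m, angles in rad, forces in N, time in s.
With the tool pointing down it reaches from about 0.35 to 0.775 m from the base axis. Payload 7.3 kg.
Tool frame: the origin (TCP) lies at the very end of the fingers, on their centre line; the grasp point (between the pads) lies 19 mm behind it; z points along the fingers, y is the line along which they close (so a half turn about z gives the same grasp; the last joint's range is limited). The gripper opens to 92 mm and grips with 3 to 60 N. Pads are 19 mm wide; open, the fingers measure 130 mm over their backs; the gripper's body (75 mm by 190 mm) begins 47 mm behind the grasp point.
Start: joints at [-1.323, 0.342, 1.524, -0, 1.275, -0.146], TCP at [0.201, -0.485, 0.227] pointing down, gripper open.
Joint ranges: [-2.53, 2.53], [-0.77, 2.02], [0.04, 2.7], [-1, 4.14], [0.28, 2.66], [-3.11, 3.11]. Speed limits (rad/s): [2.57, 2.57, 3.14, 3.14, 3.14, 3.14].

INTERFACE

Orientations are given as a rotation vector (axis times angle).
In Python, from bench import bot, vision, order, nets gives the robot as it stands.
- The arm moves only by the tool jog_arm, never from a script. Its argument "moves" is a list that holds one entry, the list of rows, each a list of 7 numbers: the shift along the tool's x, y, z in mm, then the turn, a rotation vector about the tool's x, y, z in rad, then the finger opening in mm, from 0 to 91.8. In form: [[[tx, ty, tz, wx, wy, wz, hand], ...]]. A call has 1 to 20 rows; each row shifts and turns the commanded pose from where the row before left it, along the tool's axes as they then stand; what a row does not reach is not made up. A row lasts 1/12 s, in which the tool goes at most 41.7 mm and 7.16 degrees, less where a joint would pass 70% of its speed; a pose out of reach is approached as far as the arm can. A call with a gripper value outside its range is refused whole. The fingers move at their own pace and stop on an object; "force" is the grip in N (left out, the last holds). Time passes only in rows, so rows that do not move let the fingers close. It gives the time, the measured TCP pose, the force, the opening and the grip force at its end, in the units of the state.
- bot.read_state(): the state, without advancing time (a new reading comes with each control period).
- vision.read_camera(name): name is "scene" or "top"; returns a dict with "image" (420x560x3 uint8, red, green, blue), "K" (3x3 intrinsics, pixels), "extrinsics" (4x4, takes a point from camera to world coordinates). Camera axes: x right, y down, z forward; pixel columns grow to the right and rows downward; lengths in m; the calibration is good to about 2 mm. A picture is of the moment at which its call begins. There is no depth.
- order.hand_in(): hands the job in; it is judged then, once.
Trained networks look in the newest picture that a camera, given by its name, has taken for a name from the list of things; names that differ only in an ending like _2 or _b are one class to them, and where a whole thing is asked for, a point or a joint stands for the part that bears it (a point fixed in the world has none). Each returns a list of dicts, best first, with "score" (0 to 1); they miss things now and then, are a little off and sometimes report something else, mostly with a low value. They report only what shows in the picture. A call takes as long as a camera call.
- nets.search_frame(camera, thing): "box" ([left, top, width, height] in pixels, round what is visible of it).
- nets.silhouettes(camera, thing): "mask" (420x560 bool, what is visible of it) and "box" ([left, top, width, height] in pixels, round what is visible of it).
The state is a dict: "time": time; "qpos": joint angles; "dq": joint speeds; "effort": joint torques, N m; "ee_pos": TCP position; "orientation": TCP orientation; "contact_force": force on the tool from outside, world axes, zero at the start; "torque": the same for the moment, N m; "finger_gap": finger opening in m; "finger_force": force on a finger pad.
Only numpy, scipy, OpenCV 4.12 (cv2) and the standard library are available. Lean on these libraries where they do the work, as an engineer would, in place of code of your own. Each camera call takes 0.05 s, during which the arm holds its last target. There are 200 camera calls.

TASK

Build the camera adapter up again on the grey port stub, one piece after another from the bottom: first the wide ring into the port, then the middle ring into the wide one, then the narrow ring into the middle one, each fully home and level, and last lay the black dust cap into the open mouth of the narrow ring. Let go of everything, and do not push about or knock over the oil bottle, the cover-glass box, the bare objective or the filter cube.

Things in the scene. Friction and masses are not known exactly. Their poses are not given: they have to be found in the camera images.
- port: Camera port: grey round stub, 80 mm in diameter, 40 mm high, fixed to the table (elsewhere each time). Open seat in the top, 60 mm wide and 7 deep, dark floor. The wide ring's foot goes in until its body rests on the rim, its origin then 34 mm above the port's. Origin: centre of the underside, z up.
- wide_ring: The widest of three silvery round step rings: outer diameter 68 mm, 26 mm high. The lowest 6 mm are a conical foot (47 mm across below, 57 above), the upper 20 a straight wall to grip. Open seat in the top 49 mm wide, 7 deep, for the middle ring, whose origin then is 20 mm above this one's. Origin: centre of the underside, z up; yaw is free.
- middle_ring: The middle one of three silvery round step rings: outer diameter 57 mm, 26 mm high. The lowest 6 mm are a conical foot (36 mm across below, 46 above), the upper 20 a straight wall to grip. Open seat in the top 39 mm wide, 7 deep, for the narrow ring, whose origin then is 20 mm above this one's. Origin: centre of the underside, z up; yaw is free.
- narrow_ring: The narrowest of three silvery round step rings: outer diameter 46 mm, 26 mm high. The lowest 6 mm are a conical foot (26 mm across below, 36 above), the upper 20 a straight wall to grip. Open seat in the top 38 mm wide, 4 deep, for the dust cap, whose origin then is 22 mm above this one's. Origin: centre of the underside, z up; yaw is free.
- dust_cap: A black round plastic dust cap, a solid-looking disc 30 mm in diameter and 10 to 11 mm high, lying flat. Grip it across its rim, holding it by its upper half, as its lowest 4 mm sink into the seat. Origin: centre of its underside, z up; yaw does not matter.
- oil_bottle: Bystander: small white dropper bottle with a red cap, 24 mm in diameter and 54 mm high, standing. Origin: centre of its underside. Leave alone.
- glass_box: Bystander: small square cover-glass box, 33x33x19 mm. Origin: centre of its underside. Leave alone.
- objective: Bystander: bare pale microscope objective with a thin green band, standing on its thread, 30 mm in diameter and 44 mm high, narrower towards the top. Origin: centre of its underside. Leave alone.
- filter_cube: Bystander: black filter cube with coloured round windows, 47x38x39 mm. Origin: centre of its underside. Leave alone. Fixed round the work: the keyboard (all at x below 0.50 and y below 0.08, 25 mm high), the lamp box at the left (x above 0.56, y above 0.30, 204 mm high), the monitor (x above 0.63, y below -0.08, screen from 114 mm up).

How it is judged:
By the outcome, as a careful person would: the job done as asked, in the order asked, and still so for the second after the job is handed in, with the robot touching nothing.
It also fails if it takes over 109 s, if anything falls off the work surface, if the arm or the gripper's body presses on something with over 40 N, if the wrist force passes 120 N, or if a joint passes its speed limit or range.

## Working session

There is one attempt and no reset: what is moved stays moved. The work goes in short steps, Python scripts to look and compute and a tool call to move; the robot and the scene stay as the last step left them, time stands still between calls to the robot, and variables do not carry over. Pictures are saved under pics/ and viewed, at most 14 in all, crops included, and the job is handed in when it is done.

Besides the shell and the picture viewer there is one more tool, called after "Emit:" in YAML: its name, and indented under it one key for each argument. jog_arm: Moves the arm, as the interface text tells. Its arguments: {"type":"object","properties":{"moves":{"type":"array"},"force":{"type":"number"}},"required":["moves"]}

```bash
mkdir -p pics
cat > h.py <<'E'
import numpy as np, cv2
from bench import bot, vision, order, nets
names=["port","wide_ring","middle_ring","narrow_ring","dust_cap","oil_bottle","glass_box","objective","filter_cube"]
H=dict(port=.04,wide_ring=.026,middle_ring=.026,narrow_ring=.026,dust_cap=.0105,oil_bottle=.054,glass_box=.019,objective=.044,filter_cube=.039)
def ray(c,uv,z):
    K,E=c["K"],c["extrinsics"]
    d=E[:3,:3]@np.linalg.inv(K)@np.array([uv[0],uv[1],1.])
    o=E[:3,3]; return o+d*(z-o[2])/d[2]
def proj(c,p):
    E=np.linalg.inv(c["extrinsics"]); q=c["K"]@(E[:3,:3]@np.asarray(p)+E[:3,3]); return q[:2]/q[2]
E
python3 - <<'E'
from h import *
s=bot.read_state(); print(s["time"],s["ee_pos"],s["orientation"],s["finger_gap"])
ims=[]
for cam in ["scene","top"]:
    c=vision.read_camera(cam); print(cam,c["K"].round(1).tolist(),c["extrinsics"].round(3).tolist())
    cv2.imwrite(f"pics/{cam}0.png",c["image"][:,:,::-1])
    for n in names:
        for r in nets.silhouettes(cam,n)[:2]:
            b=r["box"]; m=r["mask"]; ys,xs=np.nonzero(m)
            print(cam,n,round(r["score"],2),[round(float(v)) for v in b],ray(c,(b[0]+b[2]/2,b[1]+b[3]/2),H[n]/2).round(3), m.sum())
print(bot.read_state()["time"])
E
```

```text
0.0 [ 0.20137348 -0.4843974   0.22604252] [-3.07936713e+00 -6.14295746e-01  1.37018516e-04] 0.09171907607659296
scene [[389.4, 0.0, 282.7], [0.0, 389.4, 215.6], [0.0, 0.0, 1.0]] [[-0.503, -0.442, 0.743, -0.205], [-0.864, 0.233, -0.447, 0.497], [0.024, -0.866, -0.499, 0.51], [0.0, 0.0, 0.0, 1.0]]
scene port 0.66 [310, 190, 29, 20] [ 0.545 -0.085  0.02 ] 485
scene wide_ring 0.56 [226, 213, 26, 20] [0.554 0.165 0.013] 501
scene middle_ring 0.56 [248, 238, 22, 19] [0.435 0.17  0.013] 477
scene narrow_ring 0.68 [261, 191, 15, 15] [0.635 0.04  0.013] 199
scene dust_cap 0.62 [167, 265, 17, 19] [0.44  0.361 0.005] 173
scene oil_bottle 0.74 [222, 255, 11, 27] [0.38  0.27  0.027] 245
scene glass_box 0.43 [276, 209, 10, 16] [0.534 0.059 0.009] 122
scene objective 0.65 [203, 230, 13, 22] [0.497 0.263 0.022] 223
top [[433.2, 0.0, 276.6], [0.0, 433.2, 209.2], [0.0, 0.0, 1.0]] [[0.134, -0.97, 0.205, 0.333], [-0.991, -0.13, 0.029, 0.047], [-0.001, -0.207, -0.978, 0.973], [0.0, 0.0, 0.0, 1.0]]
top port 0.57 [330, 195, 38, 38] [ 0.543 -0.089  0.02 ] 1015
top wide_ring 0.59 [225, 178, 26, 32] [0.556 0.167 0.013] 701
top middle_ring 0.78 [218, 233, 20, 28] [0.434 0.171 0.013] 527
top narrow_ring 0.85 [286, 159, 19, 23] [0.631 0.044 0.013] 292
top narrow_ring 0.45 [190, 214, 12, 10] [0.488 0.252 0.013] 144
top dust_cap 0.41 [142, 229, 9, 11] [0.438 0.357 0.005] 144
top oil_bottle 0.42 [175, 261, 13, 11] [0.378 0.262 0.027] 122
top glass_box 0.68 [279, 207, 14, 14] [0.525 0.052 0.009] 182
top objective 0.65 [191, 216, 12, 9] [0.484 0.248 0.022] 130
top filter_cube 0.78 [404, 212, 29, 25] [ 0.54  -0.244  0.019] 444
1.0
```

```bash
ls; ls pics
```

```text
h.py
pics
scene0.png
top0.png
```

Run:
```python
import cv2
a=cv2.imread("pics/top0.png")[130:300,110:450]; cv2.imwrite("pics/top0c.png",cv2.resize(a,None,fx=2.35,fy=2.35,interpolation=cv2.INTER_CUBIC))
a=cv2.imread("pics/scene0.png")[160:310,130:370]; cv2.imwrite("pics/scene0c.png",cv2.resize(a,None,fx=3.3,fy=3.3,interpolation=cv2.INTER_CUBIC))
```

```text
(no output)
```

View pics/top0c.png

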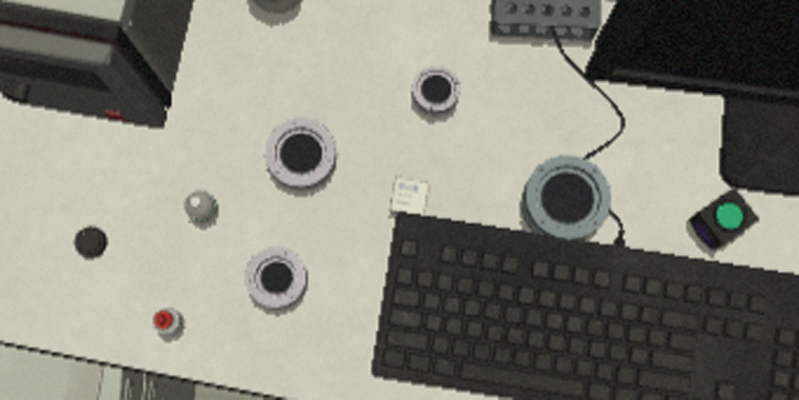

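View pics/scene0c.png

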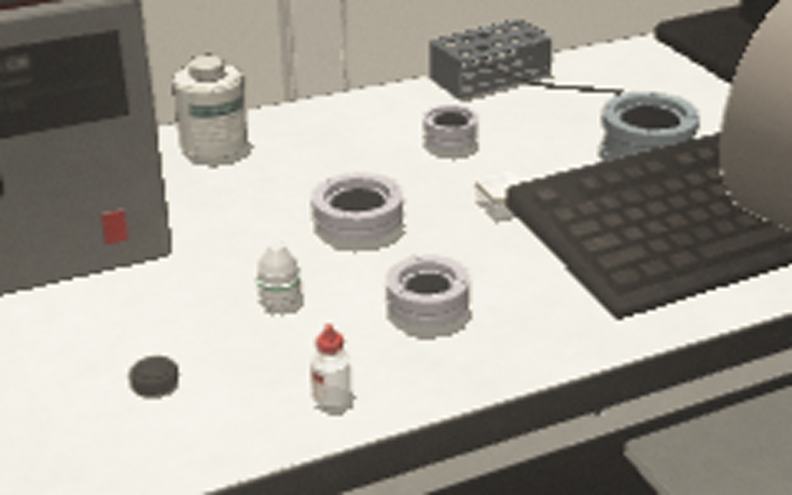

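```bash
cat >> h.py <<'E'
def dark(c,g,R,z,thr=80):
    "centroid of the dark blob near guess g (seat floor / cap top) at height z"
    u=proj(c,(g[0],g[1],z)); im=c["image"].max(axis=2)
    n,l,st,ct=cv2.connectedComponentsWithStats((im<thr).astype(np.uint8))
    k=[i for i in range(1,n) if st[i,4]>15 and np.hypot(*(ct[i]-u))<8]
    return [(ray(c,ct[i],z)[:2].round(4).tolist(),int(st[i,4]),st[i,2:4].tolist()) for i in k]
def turn(yaw=0.):
    from scipy.spatial.transform import Rotation as R
    s=bot.read_state(); T=R.from_rotvec(s["orientation"])
    G=R.from_matrix(np.array([[np.cos(yaw),np.sin(yaw),0],[np.sin(yaw),-np.cos(yaw),0],[0,0,-1]]))
    return s["time"],s["ee_pos"].round(4),(T.inv()*G).as_rotvec().round(4),s["finger_gap"]
E
python3 - <<'E'
from h import *
G=dict(port=(.543,-.087,.034),wide_ring=(.555,.166,.02),middle_ring=(.434,.17,.02),narrow_ring=(.633,.042,.022),dust_cap=(.439,.359,.007))
for cam in ["scene","top"]:
    c=vision.read_camera(cam)
    for n,g in G.items(): print(cam,n,dark(c,g,0,g[2]))
print(turn())
E
```

```text
scene port [([0.5429, -0.09], 92, [17, 7])]
scene wide_ring [([0.5545, 0.168], 72, [15, 7])]
scene middle_ring [([0.4316, 0.1728], 50, [12, 5])]
scene narrow_ring [([0.636, 0.046], 28, [9, 4])]
scene dust_cap [([0.4302, 0.3601], 43, [14, 8])]
top port [([0.5413, -0.09], 374, [23, 21])]
top wide_ring [([0.5542, 0.1664], 227, [18, 17])]
top middle_ring [([0.4322, 0.171], 134, [14, 13])]
top narrow_ring [([0.6348, 0.0452], 116, [13, 12])]
top dust_cap [([0.4431, 0.3542], 133, [14, 13])]
(1.1, array([ 0.2015, -0.4848,  0.2268]), array([1.000e-04, 0.000e+00, 3.938e-01]), 0.09164462519360761)
```

Emit:
jog_arm:
  moves:
    - [[0,0,0,0,0,0.0985,91.8],[0,0,0,0,0,0.0985,91.8],[0,0,0,0,0,0.0985,91.8],[0,0,0,0,0,0.0983,91.8],[17,-31,0,0,0,0,91.8],[17,-31,0,0,0,0,91.8],[17,-31,0,0,0,0,91.8],[17,-31,0,0,0,0,91.8],[17,-31,0,0,0,0,91.8],[17,-31,0,0,0,0,91.8],[17,-31,0,0,0,0,91.8],[17,-31,0,0,0,0,91.8],[17,-31,0,0,0,0,91.8],[17,-31,0,0,0,0,91.8],[17,-31,0,0,0,0,91.8],[17,-31,0,0,0,0,91.8],[17,-31,0,0,0,0,91.8],[17,-31,0,0,0,0,91.8],[17,-31,0,0,0,0,91.8],[17,-31,0,0,0,0,91.8]]
  force: 20

```text
time: 2.77
ee_pos: [0.4741, 0.013, 0.2269]
orientation: [3.141, 0.0, 0.001]
contact_force: [0.3, -0.3, -0.2]
finger_gap: 0.0914
finger_force: 0.0
```

```bash
python3 -c "
from h import *
print(turn())"
```

```text
(2.7667, array([0.4741, 0.013 , 0.2269]), array([ 0.0002, -0.0005,  0.0002]), 0.09143332062416706)
```

Emit:
jog_arm:
  moves:
    - [[16,-30.8,0,0,0,0,91.8],[16,-30.8,0,0,0,0,91.8],[16,-30.8,0,0,0,0,91.8],[16,-30.8,0,0,0,0,91.8],[16,-30.8,0,0,0,0,91.8],[0,0,28,0,0,0,91.8],[0,0,30,0,0,0,91.8],[0,0,30,0,0,0,91.8],[0,0,30,0,0,0,91.8],[0,0,30,0,0,0,91.8],[0,0,30,0,0,0,91.8],[0,0,25,0,0,0,91.8],[0,0,15,0,0,0,91.8],[0,0,0,0,0,0,60],[0,0,0,0,0,0,60],[0,0,0,0,0,0,60],[0,0,0,0,0,0,60],[0,0,0,0,0,0,60],[0,0,0,0,0,0,60],[0,0,0,0,0,0,60]]

```text
time: 4.43
ee_pos: [0.5546, 0.1655, 0.0102]
orientation: [-3.141, -0.0, -0.005]
contact_force: [-0.2, 1.5, 6.7]
finger_gap: 0.0677
finger_force: 20.0
```

Emit:
jog_arm:
  moves:
    - [[0,0,-10,0,0,0,60],[0,0,-25,0,0,0,60],[0,0,-30,0,0,0,60],[0,0,-30,0,0,0,60],[-1,24,0,0,0,0,60],[-1,24,0,0,0,0,60],[-1,24,0,0,0,0,60],[-1,24,0,0,0,0,60],[-1,24,0,0,0,0,60],[-1,24,0,0,0,0,60],[-1,24,0,0,0,0,60],[-1,24,0,0,0,0,60],[-1,24,0,0,0,0,60],[-2,24,0,0,0,0,60],[0,0,0,0,0,0,60],[0,0,0,0,0,0,60]]

```text
time: 5.77
ee_pos: [0.542, -0.0759, 0.104]
orientation: [-3.142, 0.004, 0.001]
contact_force: [0.3, -0.1, -2.0]
finger_gap: 0.0679
finger_force: 20.0
```

Run:
```python
from h import *
print(turn(), bot.read_state()["contact_force"])
for cam in ["scene","top"]:
    c=vision.read_camera(cam)
    cv2.imwrite(f"pics/{cam}1.png",cv2.resize(c["image"][120:330,230:510,::-1],None,fx=2.8,fy=2.8))
```

```text
(5.7667, array([ 0.542 , -0.0759,  0.104 ]), array([-0.    ,  0.0005, -0.0025]), 0.0679069980455824) [ 0.34874826 -0.1373636  -2.01584175]
```

View pics/scene1.png

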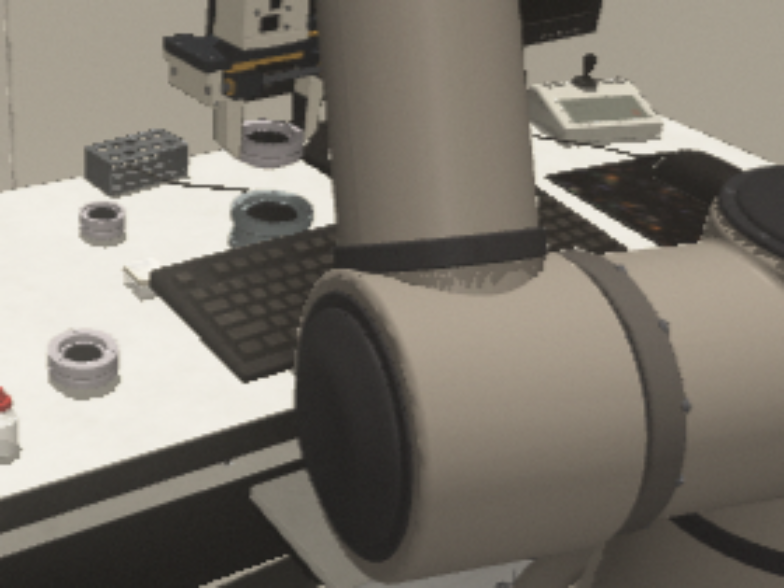

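Emit:
jog_arm:
  moves:
    - [[0,7.5,0,0,0,0,60],[0,7.5,0,0,0,0,60],[0,0,20,0,0,0,60],[0,0,20,0,0,0,60],[0,0,8,0,0,0,60],[0,0,4,0,0,0,60],[0,0,2,0,0,0,60],[0,0,2,0,0,0,60],[0,0,0,0,0,0,60]]

```text
time: 6.62
ee_pos: [0.5429, -0.0899, 0.0482]
orientation: [3.141, 0.0, 0.001]
contact_force: [0.1, 0.1, -1.9]
finger_gap: 0.068
finger_force: 20.0
```

Emit:
jog_arm:
  moves:
    - [[0,0,1,0,0,0,60],[0,0,1,0,0,0,60],[0,0,1,0,0,0,60],[0,0,1,0,0,0,60],[0,0,0,0,0,0,60]]

```text
time: 7.03
ee_pos: [0.5427, -0.0899, 0.0442]
orientation: [3.141, 0.0, 0.001]
contact_force: [-1.7, 0.5, 2.8]
finger_gap: 0.0678
finger_force: 20.0
```

Emit:
jog_arm:
  moves:
    - [[0,0,1,0,0,0,60],[0,0,0.5,0,0,0,60],[0,0,0,0,0,0,60]]

```text
time: 7.28
ee_pos: [0.5427, -0.0899, 0.0441]
orientation: [3.141, 0.0, 0.002]
contact_force: [-6.2, 2.6, 15.9]
finger_gap: 0.0673
finger_force: 20.0
```

Emit:
jog_arm:
  moves:
    - [[0,0,-1,0,0,0,91.8],[0,0,0,0,0,0,91.8],[0,0,0,0,0,0,91.8],[0,0,-10,0,0,0,91.8],[0,0,-25,0,0,0,91.8],[0,0,-30,0,0,0,91.8],[-11,-26,-5,0,0,0,91.8],[-11,-26,0,0,0,0,91.8],[-11,-26,0,0,0,0,91.8],[-11,-26,0,0,0,0,91.8],[-11,-26,0,0,0,0,91.8],[-11,-26,0,0,0,0,91.8],[-11,-26,0,0,0,0,91.8],[-11,-26,0,0,0,0,91.8],[-11,-26,0,0,0,0,91.8],[-11,-26,0,0,0,0,91.8],[0,0,0,0,0,0,91.8]]

```text
time: 8.7
ee_pos: [0.4306, 0.1735, 0.1137]
orientation: [-3.141, -0.005, 0.001]
contact_force: [-0.5, -1.5, 0.5]
finger_gap: 0.0915
finger_force: 0.0
```

Run:
```python
from h import *
print(turn(), bot.read_state()["contact_force"])
ims=[]
for cam in ["scene","top"]:
    c=vision.read_camera(cam)
    print(cam,dark(c,(.542,-.09),0,.053))
    u=proj(c,(.542,-.09,.045)).astype(int); a=c["image"][u[1]-40:u[1]+40,u[0]-40:u[0]+40,::-1]
    ims.append(cv2.resize(a,(400,400),interpolation=cv2.INTER_CUBIC))
cv2.imwrite("pics/w.png",np.hstack(ims))
```

```text
(8.7, array([0.4306, 0.1735, 0.1137]), array([-0.001 ,  0.0007,  0.0034]), 0.09151882657147357) [-0.54584489 -1.49860695  0.51934892]
scene [([0.5463, -0.0924], 48, [14, 5])]
top [([0.5424, -0.0912], 247, [19, 18])]
```

View pics/w.png

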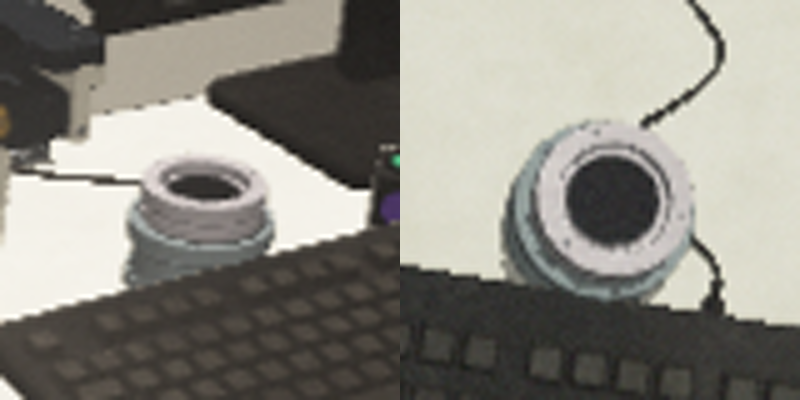

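Emit:
jog_arm:
  moves:
    - [[1.5,2,14,0,0,0,91.8],[0,0,30,0,0,0,91.8],[0,0,30,0,0,0,91.8],[0,0,20,0,0,0,91.8],[0,0,10,0,0,0,91.8],[0,0,0,0,0,0,50],[0,0,0,0,0,0,50],[0,0,0,0,0,0,50],[0,0,0,0,0,0,50],[0,0,0,0,0,0,50],[0,0,0,0,0,0,50],[0,0,0,0,0,0,50],[0,0,0,0,0,0,50]]

```text
time: 9.88
ee_pos: [0.4348, 0.1685, 0.0101]
orientation: [-3.141, -0.0, -0.004]
contact_force: [-0.6, 1.0, 6.9]
finger_gap: 0.0569
finger_force: 20.0
```

Emit:
jog_arm:
  moves:
    - [[0,0,-10,0,0,0,50],[0,0,-30,0,0,0,50],[0,0,-40,0,0,0,50],[0,0,-40,0,0,0,50],[11,26,0,0,0,0,50],[11,26,0,0,0,0,50],[11,26,0,0,0,0,50],[11,26,0,0,0,0,50],[11,26,0,0,0,0,50],[11,26,0,0,0,0,50],[11,26,0,0,0,0,50],[11,26,0,0,0,0,50],[11,26,0,0,0,0,50],[11.5,24.2,0,0,0,0,50],[0,0,30,0,0,0,50],[0,0,20,0,0,0,50],[0,0,8,0,0,0,50],[0,0,2,0,0,0,50],[0,0,0,0,0,0,50],[0,0,0,0,0,0,50]]

```text
time: 11.55
ee_pos: [0.5451, -0.0899, 0.0702]
orientation: [3.141, 0.001, 0.002]
contact_force: [0.3, -0.4, -2.3]
finger_gap: 0.0566
finger_force: 20.0
```

Emit:
jog_arm:
  moves:
    - [[0,0,1.5,0,0,0,50],[0,0,1.5,0,0,0,50],[0,0,1,0,0,0,50],[0,0,1,0,0,0,50],[0,0,1,0,0,0,50],[0,0,0.5,0,0,0,50],[0,0,0,0,0,0,50]]

```text
time: 12.13
ee_pos: [0.5446, -0.09, 0.064]
orientation: [3.141, 0.0, 0.001]
contact_force: [-3.0, 0.7, 8.6]
finger_gap: 0.0565
finger_force: 20.0
```

Emit:
jog_arm:
  moves:
    - [[0,0,1,0,0,0,50],[0,0,0,0,0,0,50],[0,0,-0.5,0,0,0,91.8],[0,0,-0.5,0,0,0,91.8],[0,0,0,0,0,0,91.8],[0,0,-10,0,0,0,91.8],[0,0,-25,0,0,0,91.8],[0,0,-25,0,0,0,91.8],[0,-27,0,0,0,0,91.8],[0,-27,0,0,0,0,91.8],[0,-27,0,0,0,0,91.8],[0,-27,0,0,0,0,91.8],[0,-27,0,0,0,0,91.8],[22,0,0,0,0,0,70],[22,0,0,0,0,0,70],[22,0,0,0,0,0,70],[22,0,0,0,0,0,70],[0,0,0,0,0,0,70],[0,0,0,0,0,0,70],[0,0,0,0,0,0,70]]

```text
time: 13.8
ee_pos: [0.6317, 0.045, 0.1226]
orientation: [-3.142, -0.0, 0.002]
contact_force: [-0.3, 0.3, 0.7]
finger_gap: 0.0702
finger_force: 0.0
```

Run:
```python
from h import *
print(turn(), bot.read_state()["contact_force"])
ims=[]
for cam in ["scene","top"]:
    c=vision.read_camera(cam)
    print(cam,dark(c,(.542,-.09),0,.073))
    u=proj(c,(.542,-.09,.06)).astype(int); a=c["image"][u[1]-40:u[1]+40,u[0]-40:u[0]+40,::-1]
    ims.append(cv2.resize(a,(400,400),interpolation=cv2.INTER_CUBIC))
cv2.imwrite("pics/m.png",np.hstack(ims))
```

```text
(13.8, array([0.6317, 0.045 , 0.1226]), array([-0.    ,  0.0013,  0.    ]), 0.07015349189781939) [-0.34460758  0.33625474  0.68324738]
scene [([0.5451, -0.0933], 18, [10, 2])]
top [([0.542, -0.0915], 144, [14, 13])]
```

View pics/m.png

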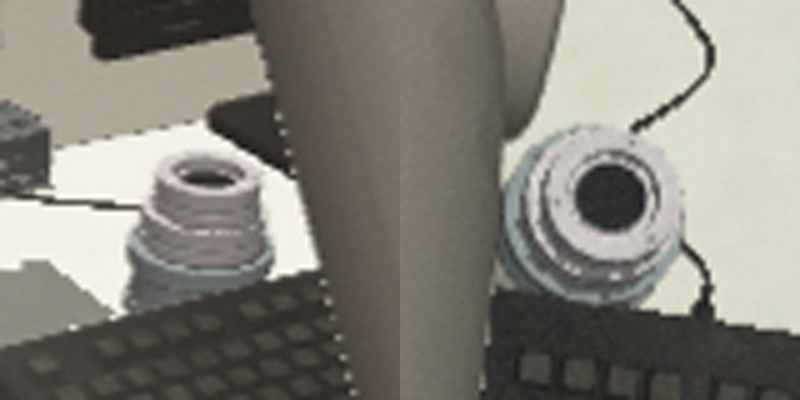

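Emit:
jog_arm:
  moves:
    - [[3.3,0,22.5,0,0,0,70],[0,0,30,0,0,0,70],[0,0,30,0,0,0,70],[0,0,20,0,0,0,70],[0,0,10,0,0,0,70],[0,0,0,0,0,0,40],[0,0,0,0,0,0,40],[0,0,0,0,0,0,40],[0,0,0,0,0,0,40],[0,0,0,0,0,0,40],[0,0,0,0,0,0,40],[0,0,0,0,0,0,40]]

```text
time: 14.9
ee_pos: [0.6369, 0.045, 0.0121]
orientation: [3.141, 0.0, 0.005]
contact_force: [-0.1, 0.7, 6.3]
finger_gap: 0.0457
finger_force: 20.0
```

Emit:
jog_arm:
  moves:
    - [[0,0,-10,0,0,0,40],[0,0,-35,0,0,0,40],[0,0,-40,0,0,0,40],[0,0,-40,0,0,0,40],[-31,0,0,0,0,0,40],[-31,0,0,0,0,0,40],[-31,0,0,0,0,0,40],[0,27,0,0,0,0,40],[0,27,0,0,0,0,40],[0,27,0,0,0,0,40],[0,27,0,0,0,0,40],[0,27,0,0,0,0,40],[0,0,25,0,0,0,40],[0,0,12,0,0,0,40],[0,0,3,0,0,0,40],[0,0,0,0,0,0,40],[0,0,0,0,0,0,40],[0,0,0,0,0,0,40]]

```text
time: 16.4
ee_pos: [0.5435, -0.0899, 0.0964]
orientation: [3.141, 0.001, 0.003]
contact_force: [-0.2, -0.2, -1.1]
finger_gap: 0.0455
finger_force: 20.0
```

Emit:
jog_arm:
  moves:
    - [[0,0,3,0,0,0,40],[0,0,2,0,0,0,40],[0,0,1.5,0,0,0,40],[0,0,1.5,0,0,0,40],[0,0,1,0,0,0,40],[0,0,1,0,0,0,40],[0,0,0.5,0,0,0,40],[0,0,0,0,0,0,40]]

```text
time: 17.07
ee_pos: [0.5428, -0.09, 0.086]
orientation: [3.141, 0.0, 0.001]
contact_force: [-3.1, 1.6, 10.3]
finger_gap: 0.0456
finger_force: 20.0
```

Emit:
jog_arm:
  moves:
    - [[0,0,0.5,0,0,0,40],[0,0,-0.5,0,0,0,70],[0,0,0,0,0,0,70],[0,0,0,0,0,0,70],[0,0,-10,0,0,0,70],[0,0,-25,0,0,0,70],[0,0,-25,0,0,0,70],[-10,-30,0,0,0,0,70],[-10,-30,0,0,0,0,70],[-10,-30,0,0,0,0,70],[-10,-30,0,0,0,0,70],[-10,-30,0,0,0,0,70],[-10,-30,0,0,0,0,70],[-10,-30,0,0,0,0,70],[-10,-30,0,0,0,0,70],[-10,-30,0,0,0,0,60],[-10,-30,0,0,0,0,60],[0,0,0,0,0,0,60],[0,0,0,0,0,0,60],[0,0,0,0,0,0,60]]

```text
time: 18.73
ee_pos: [0.443, 0.2097, 0.145]
orientation: [3.141, 0.001, 0.001]
contact_force: [0.2, -0.4, -0.1]
finger_gap: 0.0602
finger_force: 0.0
```

Run:
```python
from h import *
print(turn(), bot.read_state()["contact_force"])
ims=[]
for cam in ["scene","top"]:
    c=vision.read_camera(cam)
    print(cam,dark(c,(.542,-.09),0,.096),dark(c,(.441,.357),0,.008))
    for r in nets.silhouettes(cam,"dust_cap")[:1]: print(r["score"],r["box"],r["mask"].sum())
    for p in [(.542,-.09,.07),(.441,.357,.008)]:
        u=proj(c,p).astype(int); a=c["image"][u[1]-30:u[1]+30,u[0]-30:u[0]+30,::-1]
        ims.append(cv2.resize(a,(290,290),interpolation=cv2.INTER_CUBIC))
cv2.imwrite("pics/n.png",np.vstack([np.hstack(ims[:2]),np.hstack(ims[2:])]))
```

```text
(18.7333, array([0.443 , 0.2097, 0.145 ]), array([ 0.0003, -0.0005,  0.0007]), 0.060211891882405735) [ 0.18137809 -0.427894   -0.05692316]
scene [([0.5422, -0.0916], 25, [10, 3])] [([0.4289, 0.3598], 42, [14, 8])]
0.51 [317.4, 192.2, 20.9, 6.8] 167
top [([0.5407, -0.0914], 141, [14, 14])] []
```

View pics/n.png

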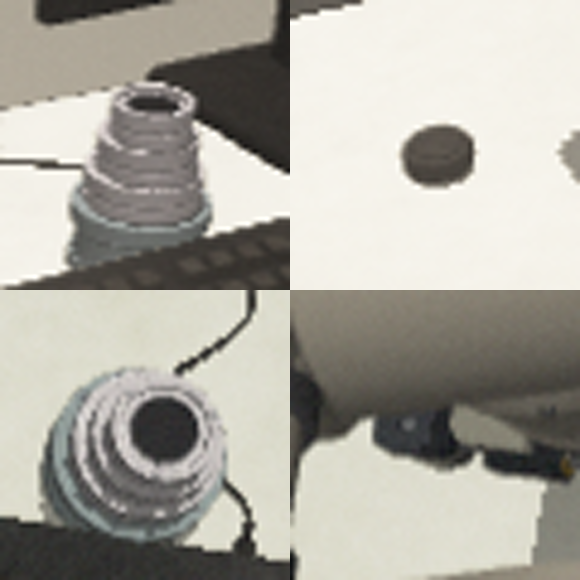

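Emit:
jog_arm:
  moves:
    - [[0,-29,0,0,0,0,60],[0,-29,0,0,0,0,60],[0,-29,0,0,0,0,60],[0,-29,0,0,0,0,60],[0,-29,0,0,0,0,60],[0,0,0,0,0,-0.1208,60],[0,0,0,0,0,-0.1208,60],[0,0,0,0,0,-0.1208,60],[0,0,0,0,0,-0.1208,60],[0,0,0,0,0,-0.1208,60],[0,0,0,0,0,-0.1208,60],[0,0,0,0,0,-0.1208,60],[0,0,0,0,0,-0.1208,60],[0,0,0,0,0,-0.1208,60],[0,0,0,0,0,-0.1208,60],[0,0,0,0,0,-0.1208,60],[0,0,0,0,0,-0.1208,60],[0,0,0,0,0,-0.1208,60],[0,0,0,0,0,0,60],[0,0,0,0,0,0,60]]

```text
time: 20.6
ee_pos: [0.4432, 0.3543, 0.1446]
orientation: [2.227, 2.216, -0.0]
contact_force: [-0.3, 0.6, 0.5]
finger_gap: 0.0601
finger_force: 0.0
```

```bash
python3 -c "
from h import *
print(turn(),turn(np.pi/2),turn(-np.pi/2)); print(bot.read_state()['qpos'].round(2))"
```

```text
(20.6, array([0.4432, 0.3543, 0.1446]), array([1.0000e-04, 3.0000e-04, 1.5655e+00]), 0.06005655517105528) (20.6, array([0.4432, 0.3543, 0.1446]), array([-0.0001,  0.0003, -0.0053]), 0.06005655517105528) (20.6, array([0.4432, 0.3543, 0.1446]), array([4.0000e-04, 2.0000e-04, 3.1363e+00]), 0.06005655517105528)
[ 0.54  0.49  1.52 -0.    1.12  0.54]
```

Now descend 137 mm, centre gently along x (5 N), open again.

Emit:
jog_arm:
  moves:
    - [[0,0,30,0,0,0,60],[0,0,35,0,0,0,60],[0,0,35,0,0,0,60],[0,0,25,0,0,0,60],[0,0,12,0,0,0,60],[0,0,0,0,0,0,26],[0,0,0,0,0,0,26],[0,0,0,0,0,0,26],[0,0,0,0,0,0,26],[0,0,0,0,0,0,26],[0,0,0,0,0,0,26]]
  force: 5

```text
time: 21.52
ee_pos: [0.4435, 0.3554, 0.0089]
orientation: [2.222, 2.22, 0.004]
contact_force: [0.5, 0.0, 2.4]
finger_gap: 0.0291
finger_force: 5.0
```

Emit:
jog_arm:
  moves:
    - [[0,0,0,0,0,0,60],[0,0,0,0,0,0,60],[0,0,0,0,0,0.12,60],[0,0,0,0,0,0.1205,60],[0,0,0,0,0,0.1205,60],[0,0,0,0,0,0.1205,60],[0,0,0,0,0,0.1205,60],[0,0,0,0,0,0.1205,60],[0,0,0,0,0,0.1205,60],[0,0,0,0,0,0.1205,60],[0,0,0,0,0,0.1205,60],[0,0,0,0,0,0.1205,60],[0,0,0,0,0,0.1205,60],[0,0,0,0,0,0.1205,60],[0,0,0,0,0,0.1205,60],[0,0,0,0,0,0,60],[0,0,0,0,0,0,60]]

```text
time: 22.93
ee_pos: [0.4427, 0.3549, 0.0076]
orientation: [3.141, 0.013, -0.0]
contact_force: [-0.7, -0.6, 0.9]
finger_gap: 0.06
finger_force: 0.0
```

Emit:
jog_arm:
  moves:
    - [[0,0,1.5,0,0,0,60],[0,0,0,0,0,0,26],[0,0,0,0,0,0,26],[0,0,0,0,0,0,26],[0,0,0,0,0,0,26],[0,0,0,0,0,0,26],[0,0,0,0,0,0,26]]
  force: 12

```text
time: 23.52
ee_pos: [0.4428, 0.3549, 0.0062]
orientation: [3.141, 0.007, 0.0]
contact_force: [0.3, 0.1, 0.2]
finger_gap: 0.029
finger_force: 12.0
```

Emit:
jog_arm:
  moves:
    - [[0,0,-20,0,0,0,26],[0,0,-40,0,0,0,26],[0,0,-40,0,0,0,26],[0,0,-40,0,0,0,26],[6,30,0,0,0,0,26],[6,30,0,0,0,0,26],[6,30,0,0,0,0,26],[6,30,0,0,0,0,26],[6,30,0,0,0,0,26],[6,30,0,0,0,0,26],[6,30,0,0,0,0,26],[6,30,0,0,0,0,26],[6,30,0,0,0,0,26],[9,30,0,0,0,0,26],[9,30,0,0,0,0,26],[9,30,0,0,0,0,26],[9,30,0,0,0,0,26],[9,30,0,0,0,0,26],[0,0,0,0,0,0,26],[0,0,0,0,0,0,26]]

```text
time: 25.18
ee_pos: [0.5436, -0.0659, 0.146]
orientation: [-3.142, -0.003, 0.0]
contact_force: [0.5, 0.5, -1.0]
finger_gap: 0.0287
finger_force: 12.0
```

```bash
python3 -c "
from h import *
print(turn())"
```

```text
(25.1833, array([ 0.5436, -0.0659,  0.146 ]), array([-0.0001,  0.0002,  0.0016]), 0.028727938245478164)
```

Emit:
jog_arm:
  moves:
    - [[-1,12.3,0,0,0,0,26],[-0.5,12.3,0,0,0,0,26],[0,0,20,0,0,0,26],[0,0,12,0,0,0,26],[0,0,5,0,0,0,26],[0,0,0,0,0,0,26],[0,0,0,0,0,0,26],[0,0,0,0,0,0,26]]

```text
time: 25.85
ee_pos: [0.5427, -0.0892, 0.1101]
orientation: [3.141, 0.008, 0.002]
contact_force: [-0.0, -0.9, -0.2]
finger_gap: 0.0287
finger_force: 12.0
```

Run:
```python
from h import *
print(turn())
ims=[]
for cam in ["scene","top"]:
    c=vision.read_camera(cam)
    u=proj(c,(.542,-.09,.09)).astype(int); a=c["image"][u[1]-40:u[1]+40,u[0]-40:u[0]+40,::-1]
    ims.append(cv2.resize(a,(400,400),interpolation=cv2.INTER_CUBIC))
cv2.imwrite("pics/c1.png",np.hstack(ims))
```

```text
(25.85, array([ 0.5427, -0.0892,  0.1101]), array([ 0.0006, -0.0014,  0.0049]), 0.028724502875157733)
```

View pics/c1.png

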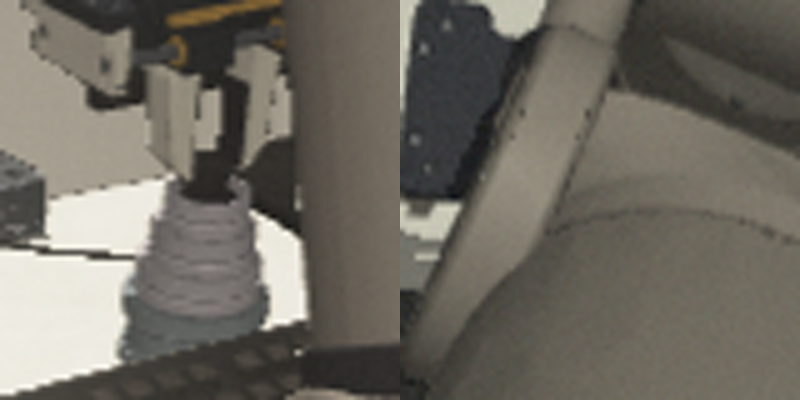

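Emit:
jog_arm:
  moves:
    - [[0,0.5,2,0,0,0,26],[0,0,2,0,0,0,26],[0,0,1.5,0,0,0,26],[0,0,1,0,0,0,26],[0,0,1,0,0,0,26],[0,0,0,0,0,0,26],[0,0,0,0,0,0,26]]

```text
time: 26.53
ee_pos: [0.5422, -0.0897, 0.1021]
orientation: [3.141, 0.007, 0.0]
contact_force: [-1.8, 0.3, 4.3]
finger_gap: 0.0291
finger_force: 12.0
```

Emit:
jog_arm:
  moves:
    - [[0,0,-0.5,0,0,0,26],[0,0,0,0,0,0,55],[0,0,0,0,0,0,55],[0,0,0,0,0,0,55],[0,0,-10,0,0,0,55],[0,0,-25,0,0,0,55],[0,0,-25,0,0,0,55],[-5,-30,0,0,0,0,55],[-5,-30,0,0,0,0,55],[-5,-30,0,0,0,0,55],[-5,-30,0,0,0,0,55],[-5,-30,0,0,0,0,55],[-5,-30,0,0,0,0,55],[-5,-30,0,0,0,0,55],[-5,-30,0,0,0,0,55],[0,0,0,0,0,0,55],[0,0,0,0,0,0,55],[0,0,0,0,0,0,55]]

```text
time: 28.03
ee_pos: [0.5013, 0.1499, 0.1626]
orientation: [3.141, 0.008, 0.001]
contact_force: [0.2, -0.6, 0.0]
finger_gap: 0.0548
finger_force: 0.0
```

Run:
```python
from h import *
print(turn())
ims=[]
for cam in ["scene","top"]:
    c=vision.read_camera(cam)
    u=proj(c,(.542,-.09,.09)).astype(int); a=c["image"][u[1]-40:u[1]+40,u[0]-40:u[0]+40,::-1]
    ims.append(cv2.resize(a,(400,400),interpolation=cv2.INTER_CUBIC))
cv2.imwrite("pics/c2.png",np.hstack(ims))
```

```text
(28.0333, array([0.5013, 0.1499, 0.1626]), array([ 0.0004, -0.0006,  0.005 ]), 0.054847184369021064)
```

View pics/c2.png

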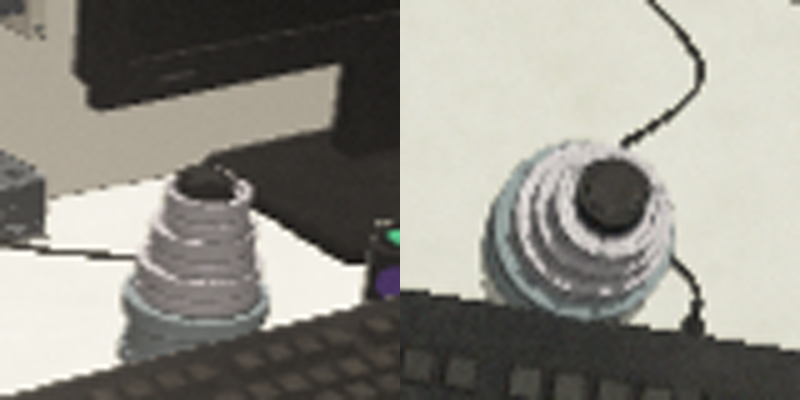

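```bash
python3 -c "
from h import *
print(order.hand_in())"
```

```text
the job is handed in; nothing more can be done
None
```

The adapter is stacked on the port (wide, middle, narrow ring, then dust cap), each piece pressed down to its expected height and looking level in the pictures. Everything was let go, no knocks to the bystanders were noticed, and the job was handed in at about 28 s; no verdict was returned.

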